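# Turn a tile bin round and stack it on its ledges

## Robot

A 7-joint arm with a two-finger parallel gripper is mounted at the origin on the work surface. World frame = base frame: x ahead of the robot, y to its left, z up, the work surface at z = 0. Lengths are in m, angles in rad, forces in N, time in s.
With the tool pointing down it reaches from about 0.4 to 0.875 m from the base axis. Payload 6.5 kg.
Tool frame: the origin (TCP) lies at the very end of the fingers, on their centre line; the grasp point (between the pads) lies 19 mm behind it; z points along the fingers, y is the line along which they close (so a half turn about z gives the same grasp; the last joint's range is limited). The gripper opens to 88 mm and grips with 3 to 60 N. Pads are 18 mm wide; open, the fingers measure 123 mm over their backs; the gripper's body (75 mm by 187 mm) begins 45 mm behind the grasp point.
Start: joints at [1.046, 0.536, -0.004, 1.538, 0.003, 1.067, -0.071], TCP at [0.288, -0.583, 0.239] pointing down, gripper open.
Joint ranges: [-2.7, 2.7], [-0.37, 2.16], [-1.27, 1.26], [0.24, 2.4], [-1.31, 4.45], [0.19, 1.91], [-2.76, 2.76]. Speed limits (rad/s): [2.39, 2.39, 3.14, 3.14, 3.14, 3.14, 3.14].

## Interface

Orientations are given as a 3x3 rotation matrix whose columns are the frame's x, y, z axes.
In Python, from rig import arm, imaging gives the robot as it stands.
- The arm moves only by the shell command python3 -m crank 'ROWS' [FORCE]. ROWS is JSON, a list of rows, each an object of numbers: "fingers": the closure, from -1 (fully open) to 1 (shut); "x", "y", "z": the shift along the tool's x, y, z in m; "ax", "ay", "az": the turn, a rotation vector about the tool's x, y, z in degrees. In form: [{"fingers": .., "x": .., "y": .., "z": .., "ax": .., "ay": .., "az": ..}, ...]. A call has 1 to 8 rows; each row is the pose to reach, as a shift and turn from the pose commanded when the call began, along the tool's axes at that moment; what a row does not reach only later rows make up. A row lasts 1/8 s, in which the tool goes at most 62.5 mm and 10.7 degrees, less where a joint would pass 70% of its speed; a pose out of reach is approached as far as the arm can. A call with a gripper value outside its range is refused whole. The fingers move at their own pace and stop on an object; FORCE is the grip in N (left out, the last holds). Time passes only in rows, so rows that repeat a pose let the fingers close. It gives the time, the measured TCP pose, the force, the opening and the grip force at its end, in the units of the state.
- arm.sense(): the state, without advancing time (a new reading comes with each control period).
- imaging.snapshot(name): name is "scene" or "top" or "wrist"; returns (picture, depth): 384x512x3 uint8, red, green, blue; 384x512 float32, m along the optical axis (not along the pixel's ray), 0 where there is no reading.
- imaging.get_calibration(name): a dict with "fovy" (degrees; the focal length in pixels is half the picture's height over the tangent of half this angle, whatever the lens; pixels are square), "cx", "cy" (the principal point, pixels), "D" ([k1, k2, p1, p2, k3] as OpenCV has them; the pictures are not rectified), "position" and "attitude" of the camera in the world. Camera axes: x right, y up, looking along -z (the intrinsics and any distortion apply to the point x, -y, -z); pixel columns grow to the right and rows downward; lengths in m; the calibration is good to about 2 mm. A picture is of the moment at which its call begins: read the wrist's pose just before it. get_calibration takes no time and is no camera call; for the wrist camera it gives the pose at the moment of the call.
- arm.job_done(): hands the job in; it is judged then, once.
The state is a dict: "t": time; "joint_positions": joint angles; "dq": joint speeds; "joint_torque": joint torques, N m; "tool_pos": TCP position; "tcp_rot": TCP orientation; "force": force on the tool from outside, world axes, zero at the start; "moment": the same for the moment, N m; "opening": opening from 0.0 (shut) to 1.0 (fully open); "gripper_force": force on a finger pad.
Only numpy, scipy, OpenCV 4.12 (cv2) and the standard library are available. Lean on these libraries where they do the work, as an engineer would, in place of code of your own. Each camera call takes 0.05 s, during which the arm holds its last target. There are 200 camera calls.

## Task

The yellow bin of test tiles faces the same way as the grey tray beside it and would only nest in it: turn the banding wheel half a turn with the bin standing on it, so that the bin faces away from you. Then set the turned bin on the tray's white ledges short of the red keeper, let go of it, and push it along the ledges until its lip is fully home under the keeper and the red tab has snapped up behind it. Do not shove the tray along the table, tip the bin over or disturb the other things, and leave the bin standing free.

Things in the scene. Friction and masses are not known exactly. Their poses are not given: they have to be found in the camera images.
- bin: Yellow stack-nest bin of test tiles, loose, 0.3 to 0.5 kg, on the banding wheel. Box 120 (x) x 56 (y) mm, 4 mm walls; origin at mid-footprint at the soles of its feet; floor underside 20 mm, rim 75 mm above the soles. Its front is its own -x end. It can be gripped across its 56 mm width at mid length and then hangs about level
- bin_front (a point): Top of the bin's front wall (bin x = -60, y = 0, 68 mm above the soles). A black lip, 40 mm wide, 66 to 71 mm above the soles, sticks out from here to bin x = -74 mm
- bin_feet (a point): On the bin's axis between its rear feet (bin x = +50, at the soles). Black feet 20 mm high, 20 mm long: two rear feet here, far apart, outside the body (|y| 30 to 42 mm, with brackets up to 26 mm above the soles); two front feet at bin x = -50 mm, close together (|y| 12 to 22 mm)
- wheel_base: Foot of the banding wheel (potter's hand turntable), fixed; origin on the table on the wheel's axis, axes as the world's. Its dark red head is a disc of 200 mm diameter, top 70 mm above the table
- wheel (a joint): Turn of the wheel's head in rad, positive anticlockwise from above, no stops; starts at 0. Light bearing (under 1 N at the rim), stops soon when let go. The bin rides on it by friction: pushing the bin's side near an end turns both together
- tray: Grey lower stack-nest bin (the tray), loose, 2.2 kg, on the table; x from -118 to +82 mm, 107 mm wide; origin on the table under the bin's home place. Its front is its -x end, nearest the robot (its x is within 0.3 rad of the world's). Side walls 53 mm high, 94 mm apart inside, flank the ledges. Over 10 N of push against its posts may begin to shove it
- tray_home (a point): Where the bin's origin lies when home: tray x = y = 0, at ledge height, 45 mm above the table; axes as the tray's. White ledges (|y| 7 to 47 mm) run the tray's length. A bin turned half round (its -x along the tray's +x) stands on them; one facing as the tray drops its feet into cut-outs and nests 20 mm lower
- keeper (a point): Middle of the red keeper bar's underside (tray x = +72 mm, 121 mm above the table; bar x 62 to 82, 6 mm thick, on two posts). At home the bin's lip is under the bar and against the posts (face at x = +74). The bar bars lowering the bin straight to home: set it down about 40 mm short (15 to 65) and slide it along the tray's +x
- tab (a joint): Red spring tab mid-tray (x -74 to -62 mm, 12 wide, top 75 mm above the table when up): 0 up, grows in m as pressed down (1 to 2.5 N). The floor of a bin set short of home holds it down 10 mm; it snaps up behind the rear wall when the bin is within 2.5 mm of the posts, and holds it. Until then the bin slides with 1 to 4 N
- vase: Unfired dark clay vase, 68 mm wide, 100 mm high, bystander; origin under its centre
- glaze_jar: Small jar with a blue cap, 52 mm wide, 75 mm high, bystander; origin under its centre
- mug: Blue mug, 72 mm wide, 85 mm high, bystander; origin under its centre
- bowl: Terracotta bowl, 120 mm wide, 50 mm high, bystander; origin under its centre
- brush: Brush lying flat, bystander
- rolling_pin: Wooden rolling pin lying flat, 40 mm thick, 280 mm long, bystander; origin under its middle
- slip_bottle: Bottle with a red cap, 54 mm wide, 130 mm high, bystander; origin under its centre
There are look-alikes about, which are no part of the job. Leave any pink or purple look-alike of the tray alone.

How it is judged:
By the outcome, as a careful person would: the job done as asked, in the order asked, and still so for the second after the job is handed in, with the robot touching nothing.
It also fails if it takes over 72 s, if anything falls off the work surface, if the arm or the gripper's body presses on something with over 40 N, if the wrist force passes 120 N, or if a joint passes its speed limit or range.

## Working session

There is one attempt and no reset: what is moved stays moved. The work goes in short steps, Python scripts to look and compute and a shell command to move; the robot and the scene stay as the last step left them, time stands still between calls to the robot, and variables do not carry over. Pictures are saved under pics/ and viewed, at most 10 in all, crops included, and the job is handed in when it is done.

```bash
ls; mkdir -p pics; cat > h.py <<'E'
import numpy as np, cv2, sys
from rig import arm, imaging
def snap(n,f=None):
    c=imaging.get_calibration(n); p,d=imaging.snapshot(n)
    np.savez('last_%s.npz'%n,p=p,d=d,c=np.array(c,dtype=object))
    if f: cv2.imwrite('pics/'+f,p[:,:,::-1])
    return p,d,c
def load(n):
    z=np.load('last_%s.npz'%n,allow_pickle=True); return z['p'],z['d'],z['c'].item()
def K(c):
    f=192/np.tan(np.radians(c['fovy'])/2); return np.array([[f,0,c['cx']],[0,f,c['cy']],[0,0,1]])
def rays(uv,c):
    q=cv2.undistortPoints(np.array(uv,float).reshape(-1,1,2),K(c),np.array(c['D'],float)).reshape(-1,2)
    return np.c_[q[:,0],-q[:,1],-np.ones(len(q))]@np.array(c['attitude']).reshape(3,3).T
def onz(uv,c,z):
    r=rays(uv,c); o=np.array(c['position']); return o+r*((z-o[2])/r[:,2])[:,None]
def dep(uv,c,d):
    uv=np.array(uv).reshape(-1,2); return np.array(c['position'])+rays(uv,c)*d[uv[:,1].astype(int),uv[:,0].astype(int)][:,None]
E
python3 - <<'E'
from h import *
for n in('scene','top'):
    p,d,c=snap(n); print(n,c)
    cv2.imwrite(f'pics/{n}0.png',cv2.resize(p[:,:,::-1],(800,600),interpolation=cv2.INTER_CUBIC))
s=arm.sense(); print(s)
E
```

```text
pics
scene {'fovy': 55.18685107588746, 'cx': 258.3040004665215, 'cy': 187.48791695958073, 'D': array([-0.09630923,  0.        ,  0.        ,  0.        ,  0.        ]), 'position': array([1.07900118, 0.44685175, 0.87888831]), 'attitude': array([[-0.59788851, -0.58851142,  0.54422756],
       [ 0.80147104, -0.42774755,  0.41794282],
       [-0.01317212,  0.68606584,  0.72742021]])}
top {'fovy': 49.675134202086454, 'cx': 253.90424506982345, 'cy': 191.73525165667374, 'D': array([-0.06304535,  0.        ,  0.        ,  0.        ,  0.        ]), 'position': array([ 0.38520471, -0.00413364,  1.34408305]), 'attitude': array([[-0.02758877,  0.9929314 , -0.11543869],
       [-0.99938342, -0.02990662, -0.01839473],
       [-0.02171708,  0.11486002,  0.99314427]])}
{'t': 0.1, 'joint_positions': array([ 1.04579875,  0.53707248, -0.00440614,  1.53875146,  0.00256177,
        1.06729588, -0.07120499]), 'dq': array([-1.98947906e-05, -1.03047554e-03,  1.44969477e-03, -2.56898368e-03,
       -3.10541639e-04, -1.56759632e-03, -1.94943792e-03]), 'joint_torque': array([ 2.12316227e-03, -5.72079349e+01,  9.93278548e-01, -2.52231020e+01,
       -5.62262430e-02,  1.34230198e-02,  3.92941274e-05]), 'tool_pos': array([ 0.28760626, -0.58230337,  0.23794751]), 'tcp_rot': array([[ 8.96576643e-01,  4.42887963e-01, -7.58573403e-04],
       [ 4.42888602e-01, -8.96575678e-01,  1.31895911e-03],
       [-9.59673495e-05, -1.51851145e-03, -9.99998842e-01]]), 'force': array([ 0.27991729,  0.41884319, -0.19748881]), 'moment': array([-0.00963289,  0.00959475, -0.03568232]), 'gripper_force': 0.0, 'opening': 0.9988057100523846}
```

View pics/top0.png

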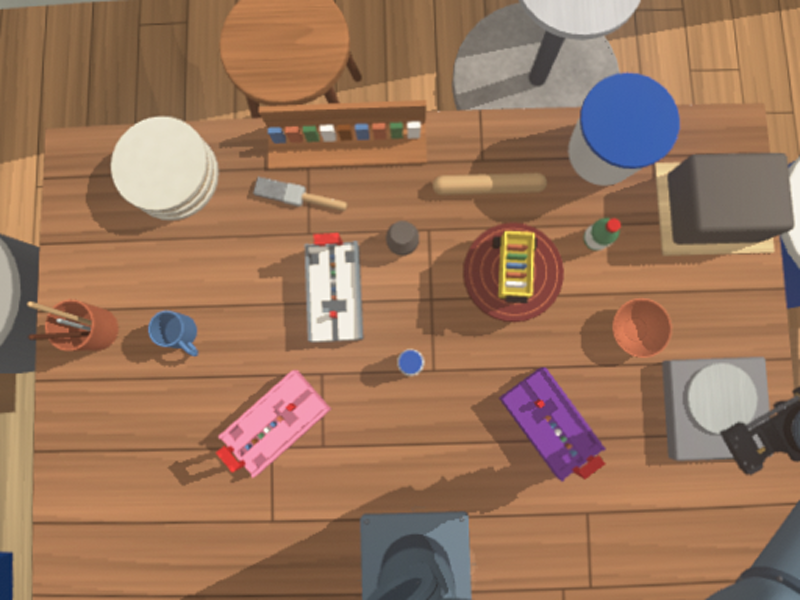

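View pics/scene0.png

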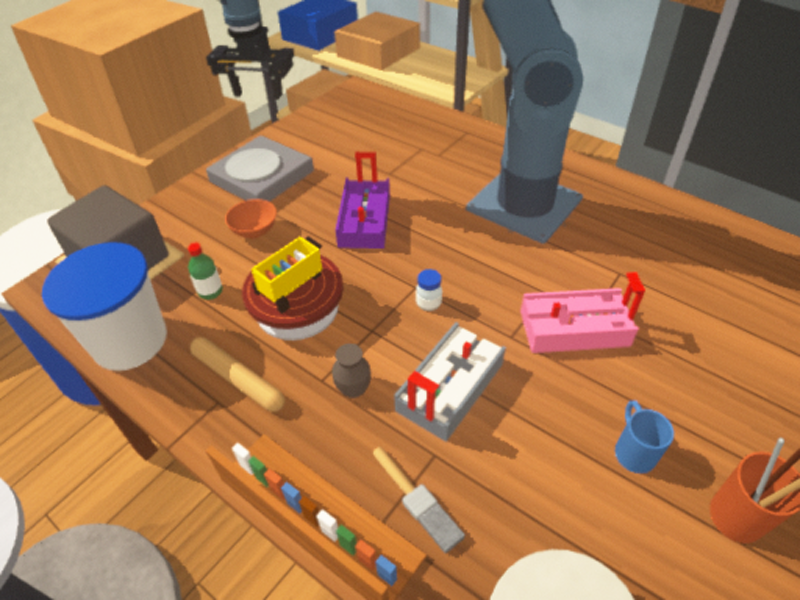

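The top picture shows three tray-like things (800x600 pixels): grey with white ledges (333,290), pink (273,425) and purple (552,425). Only the grey one fits, with its red keeper at the far end (327,240). The yellow bin is on the wheel at (516,265), with its black lip towards the robot at (516,297). I'll confirm this in one enlarged crop.

```bash
python3 - <<'E'
from h import *
p,d,c=load('top')
cv2.imwrite('pics/crop1.png',cv2.resize(p[130:240,185:385,::-1],(800,440),interpolation=cv2.INTER_CUBIC))
E
```

```text
(no output)
```

View pics/crop1.png

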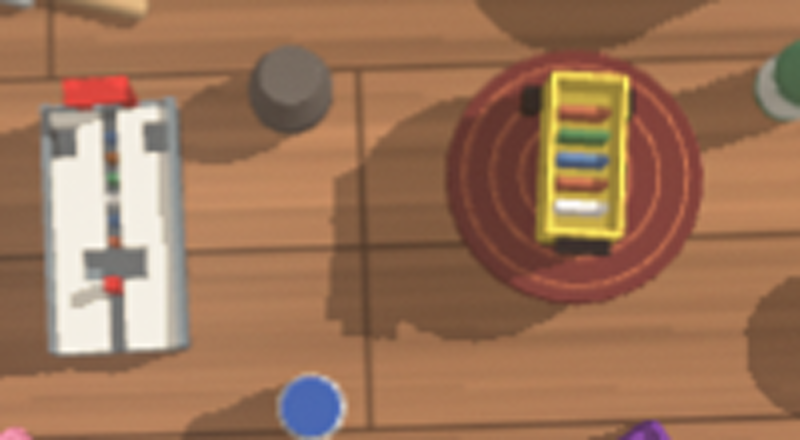

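The crop shows the grey tray with corners (42,105), (177,97), (189,346) and (50,353), its keeper at (98,92) and its tab at (114,285). The bin rim corners are (553,71), (631,74), (624,243) and (537,240), with the lip near the robot. This is the right tray.

```bash
python3 - <<'E'
from h import *
p,d,c=load('top')
C=lambda L:[(x/4+185-.4,y/4+130-.4) for x,y in L]
np.set_printoptions(precision=4,suppress=True)
b=onz(C([(553,71),(631,74),(624,243),(537,240)]),c,.145); print('rim',b,b.mean(0)); 
e=(b[0]+b[1]-b[2]-b[3])/2; print('bin len',np.linalg.norm(e),'yaw',np.arctan2(e[1],e[0]),'w',np.linalg.norm(b[0]-b[1]))
w=onz(C([(446,177),(703,177),(575,49),(575,303)]),c,.07); print('wheel',w)
t=onz(C([(42,105),(177,97),(189,346),(50,353)]),c,.053); e=(t[0]+t[1]-t[2]-t[3])/2;print('tray',t,t.mean(0),np.linalg.norm(e),np.arctan2(e[1],e[0]),np.linalg.norm(t[0]-t[1]))
print('keeper',onz(C([(98,92)]),c,.127),'tab',onz(C([(114,285)]),c,.075))
# objects
o=[(402,237,.1),(411,362,.075),(605,232,.1),(640,328,.05),(490,184,.04),(300,195,.02)]
for u,v,z in o: print(onz([(u*.64,v*.64)],c,z))
E
```

```text
rim [[ 0.6499 -0.1885  0.145 ]
 [ 0.646  -0.2458  0.145 ]
 [ 0.521  -0.234   0.145 ]
 [ 0.5251 -0.1708  0.145 ]] [ 0.5855 -0.2098  0.145 ]
bin len 0.12573127027326744 yaw -0.1172061365683158 w 0.057431516544582346
wheel [[ 0.5852 -0.113   0.07  ]
 [ 0.5792 -0.3124  0.07  ]
 [ 0.6836 -0.2181  0.07  ]
 [ 0.4843 -0.2083  0.07  ]]
tray [[0.6558 0.2036 0.053 ]
 [0.6587 0.0959 0.053 ]
 [0.4609 0.0906 0.053 ]
 [0.4585 0.1995 0.053 ]] [0.5585 0.1474 0.053 ] 0.1975820597196299 0.023854507689954275 0.10772829172800077
keeper [[0.6488 0.1494 0.127 ]] tab [[0.5082 0.1459 0.075 ]]
[[0.6526 0.0052 0.1   ]]
[[ 0.4094 -0.0051  0.075 ]]
[[ 0.6506 -0.3922  0.1   ]]
[[ 0.4637 -0.4656  0.05  ]]
[[ 0.7716 -0.1796  0.04  ]]
[[0.7673 0.2183 0.02  ]]
```

Sizes fit: bin about 120x57 mm, wheel about 200 mm, tray 198x108 mm. That gives the wheel axis at (0.584,-0.213), tray home at (0.5765,0.148) with yaw about 0.024, and bin yaw about -0.117. I'll go above the bin for a close look.

```bash
cat >> h.py <<'E'
def shift(P,yaw):
    s=arm.sense(); R=s['tcp_rot']; t=R.T@(np.array(P)-s['tool_pos'])
    cy,sy=np.cos(yaw),np.sin(yaw); G=np.array([[cy,sy,0],[sy,-cy,0],[0,0,-1.]])
    r=np.degrees(cv2.Rodrigues(R.T@G)[0].ravel())
    print('xyz',t.round(4),'rot',r.round(2),'q',s['joint_positions'].round(2),'F',s['force'].round(1))
E
python3 -c "
from h import *
shift((.535,-.211,.30),-.117)"
```

```text
xyz [ 0.3862 -0.2234 -0.0618] rot [-8.000e-02  3.000e-02  3.299e+01] q [ 1.05  0.54 -0.    1.54  0.    1.07 -0.07] F [ 0.3  0.4 -0.2]
```

```bash
python3 -m crank '[{"fingers":-1,"x":0.05,"y":-0.028,"z":-0.03},{"fingers":-1,"x":0.1,"y":-0.057,"z":-0.062},{"fingers":-1,"x":0.154,"y":-0.089,"z":-0.062,"az":7},{"fingers":-1,"x":0.208,"y":-0.12,"z":-0.062,"az":15},{"fingers":-1,"x":0.262,"y":-0.151,"z":-0.062,"az":23},{"fingers":-1,"x":0.316,"y":-0.182,"z":-0.062,"az":30},{"fingers":-1,"x":0.386,"y":-0.223,"z":-0.062,"az":33},{"fingers":-1,"x":0.386,"y":-0.223,"z":-0.062,"az":33}]'
python3 -m crank '[{"fingers":-1},{"fingers":-1}]'
python3 - <<'E'
from h import *
p,d,c=snap('wrist'); print(c)
cv2.imwrite('pics/w1.png',cv2.resize(p[:,:,::-1],(800,600),interpolation=cv2.INTER_CUBIC))
shift((.5855,-.210,.30),-.117)
E
```

```text
{'fovy': 67.3996943642449, 'cx': 259.8052153709375, 'cy': 192.61210145789175, 'D': array([-0.0434734,  0.       ,  0.       ,  0.       ,  0.       ]), 'position': array([ 0.35088584, -0.55064339,  0.3842884 ]), 'attitude': array([[ 4.42328945e-01,  8.63032300e-01,  2.43967934e-01],
       [-8.96852657e-01,  4.25844174e-01,  1.19632988e-01],
       [-6.45190338e-04, -2.71720424e-01,  9.62376015e-01]])}
xyz [ 0.432  -0.202  -0.0617] rot [-7.000e-02  3.000e-02  3.299e+01] q [ 1.05  0.54 -0.    1.54  0.    1.07 -0.07] F [-0.2  0.4  0. ]validation failed for argument at $[0]...
validation failed for argument at $[0]...
```

View pics/w1.png

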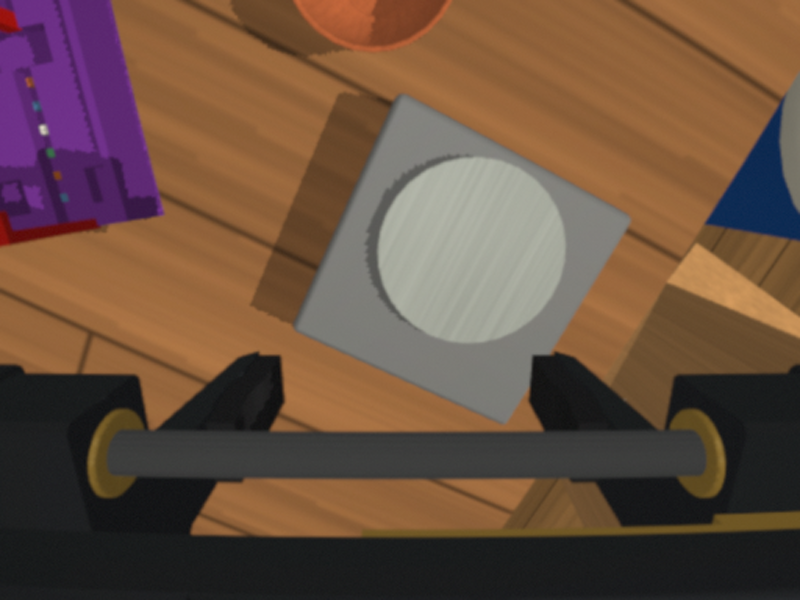

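The moves were refused, so this picture only shows the start area (the scale). The rows probably need every key, so I'll give all of them.

```bash
python3 -m crank '[{"fingers":-1,"x":0.05,"y":-0.028,"z":-0.03,"ax":0,"ay":0,"az":0},{"fingers":-1,"x":0.1,"y":-0.057,"z":-0.062,"ax":0,"ay":0,"az":0},{"fingers":-1,"x":0.154,"y":-0.089,"z":-0.062,"ax":0,"ay":0,"az":7},{"fingers":-1,"x":0.208,"y":-0.12,"z":-0.062,"ax":0,"ay":0,"az":15},{"fingers":-1,"x":0.262,"y":-0.151,"z":-0.062,"ax":0,"ay":0,"az":23},{"fingers":-1,"x":0.316,"y":-0.182,"z":-0.062,"ax":0,"ay":0,"az":30},{"fingers":-1,"x":0.386,"y":-0.223,"z":-0.062,"ax":0,"ay":0,"az":33},{"fingers":-1,"x":0.386,"y":-0.223,"z":-0.062,"ax":0,"ay":0,"az":33}]' && python3 -m crank '[{"fingers":-1,"x":0,"y":0,"z":0,"ax":0,"ay":0,"az":0},{"fingers":-1,"x":0,"y":0,"z":0,"ax":0,"ay":0,"az":0}]'
python3 - <<'E'
from h import *
p,d,c=snap('wrist'); print(c['position'])
cv2.imwrite('pics/w2.png',cv2.resize(p[:,:,::-1],(800,600),interpolation=cv2.INTER_CUBIC))
shift((.5855,-.210,.30),-.117)
E
```

```text
t: 1.15
tool_pos: [0.5372, -0.207, 0.3004]
tcp_rot: [[0.994, -0.111, 0.0], [-0.111, -0.994, 0.002], [0.0, -0.002, -1.0]]
force: [-0.6, -1.3, 0.0]
opening: 0.998
gripper_force: 0.0
t: 1.4
tool_pos: [0.5341, -0.2137, 0.3005]
tcp_rot: [[0.993, -0.119, -0.001], [-0.119, -0.993, -0.001], [-0.001, 0.001, -1.0]]
force: [0.5, -0.5, 0.4]
opening: 1.003
gripper_force: 0.0
[ 0.60415415 -0.22097169  0.44681067]
xyz [ 0.0506 -0.0102  0.0005] rot [ 0.05  0.04 -0.18] q [ 0.35  0.35 -0.06  1.67  0.03  1.12 -1.41] F [ 0.  -0.1  0.3]
```

View pics/w2.png

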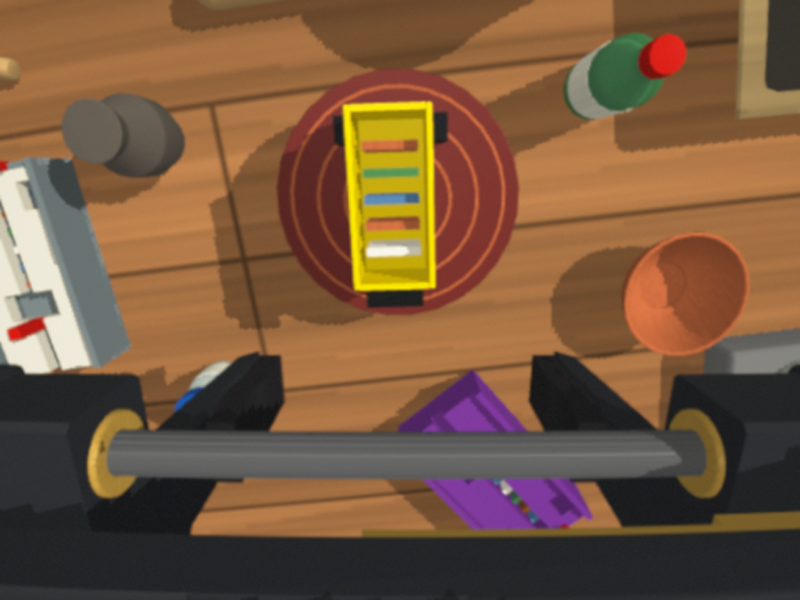

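The wrist picture shows the bin rim corners at (344,105), (433,102), (434,288) and (355,291). The wheel spans x 277-519 and y 68-313, and the lip is at (395,298).

```bash
python3 - <<'E'
from h import *
p,d,c=load('wrist')
C=lambda L:[(x*.64,y*.64) for x,y in L]
np.set_printoptions(precision=4,suppress=True)
b=onz(C([(344,104),(434,101),(435,289),(355,291)]),c,.145); print('rim',b,b.mean(0)); 
e=(b[0]+b[1]-b[2]-b[3])/2; print('bin len',np.linalg.norm(e),'yaw',np.arctan2(e[1],e[0]),'w',np.linalg.norm(b[0]-b[1]),np.linalg.norm(b[3]-b[2]))
w=onz(C([(277,190),(519,190),(398,68),(398,313)]),c,.07); print('wheel',w,w[:2].mean(0),w[2:].mean(0))
# disc via colour
hsv=cv2.cvtColor(p,cv2.COLOR_RGB2HSV)
m=((hsv[...,0]>20)&(hsv[...,0]<35)&(hsv[...,1]>170)).astype(np.uint8)
n,l,s,_=cv2.connectedComponentsWithStats(m); i=1+s[1:,4].argmax(); pts=np.argwhere(l==i)[:,::-1]
q=onz(pts,c,.145)[:,:2].astype(np.float32); r=cv2.minAreaRect(q*1000); print(r, np.array(cv2.boxPoints(r)))
yaw=(e[1]/e[0])
shift((*b.mean(0)[:2],.106),np.arctan(yaw))
E
```

```text
rim [[ 0.6512 -0.1881  0.145 ]
 [ 0.6461 -0.2442  0.145 ]
 [ 0.5255 -0.2323  0.145 ]
 [ 0.5308 -0.1771  0.145 ]] [ 0.5884 -0.2104  0.145 ]
bin len 0.12103718520930551 yaw -0.09505605436665933 w 0.0562905793836538 0.05544361637787018
wheel [[ 0.6047 -0.1154  0.07  ]
 [ 0.5809 -0.312   0.07  ]
 [ 0.6835 -0.225   0.07  ]
 [ 0.4883 -0.2006  0.07  ]] [ 0.5928 -0.2137  0.07  ] [ 0.5859 -0.2128  0.07  ]
((588.5869750976562, -208.9987335205078), (57.6223258972168, 121.59858703613281), 84.63166046142578) [[ 525.3589 -231.9952]
 [ 646.4241 -243.3718]
 [ 651.8151 -186.0022]
 [ 530.7499 -174.6257]]
xyz [ 0.0537 -0.0103  0.1945] rot [ 0.05  0.04 -1.44] q [ 0.35  0.35 -0.06  1.67  0.03  1.12 -1.41] F [ 0.  -0.1  0.3]
```

```bash
python3 -m crank '[{"fingers":-1,"x":0.04,"y":-0.008,"z":0.0,"ax":0,"ay":0,"az":-1.4},{"fingers":-1,"x":0.054,"y":-0.0105,"z":0.02,"ax":0,"ay":0,"az":-1.4},{"fingers":-1,"x":0.054,"y":-0.0105,"z":0.06,"ax":0,"ay":0,"az":-1.4},{"fingers":-1,"x":0.054,"y":-0.0105,"z":0.1,"ax":0,"ay":0,"az":-1.4},{"fingers":-1,"x":0.054,"y":-0.0105,"z":0.14,"ax":0,"ay":0,"az":-1.4},{"fingers":-1,"x":0.054,"y":-0.0105,"z":0.17,"ax":0,"ay":0,"az":-1.4},{"fingers":-1,"x":0.054,"y":-0.0105,"z":0.188,"ax":0,"ay":0,"az":-1.4},{"fingers":-1,"x":0.054,"y":-0.0105,"z":0.194,"ax":0,"ay":0,"az":-1.4}]' && python3 -m crank '[{"fingers":-0.2,"x":0,"y":0,"z":0,"ax":0,"ay":0,"az":0},{"fingers":0,"x":0,"y":0,"z":0,"ax":0,"ay":0,"az":0},{"fingers":0.2,"x":0,"y":0,"z":0,"ax":0,"ay":0,"az":0},{"fingers":0.5,"x":0,"y":0,"z":0,"ax":0,"ay":0,"az":0},{"fingers":1,"x":0,"y":0,"z":0,"ax":0,"ay":0,"az":0},{"fingers":1,"x":0,"y":0,"z":0,"ax":0,"ay":0,"az":0},{"fingers":1,"x":0,"y":0,"z":0,"ax":0,"ay":0,"az":0}]' 20
```

```text
t: 2.45
tool_pos: [0.5893, -0.2088, 0.106]
tcp_rot: [[0.996, -0.094, -0.001], [-0.094, -0.996, -0.0], [-0.001, 0.0, -1.0]]
force: [0.8, -0.1, 0.3]
opening: 0.996
gripper_force: 0.0
t: 3.32
tool_pos: [0.5905, -0.2087, 0.1076]
tcp_rot: [[0.996, -0.093, 0.001], [-0.093, -0.996, -0.001], [0.001, 0.001, -1.0]]
force: [-0.5, -1.7, 6.7]
opening: 0.632
gripper_force: 20.0
```

```bash
python3 -m crank '[{"fingers":1,"x":-0.0003,"y":0,"z":0,"ax":0,"ay":0,"az":-3},{"fingers":1,"x":-0.001,"y":0,"z":0,"ax":0,"ay":0,"az":-9},{"fingers":1,"x":-0.0018,"y":0,"z":0,"ax":0,"ay":0,"az":-17},{"fingers":1,"x":-0.0026,"y":0,"z":0,"ax":0,"ay":0,"az":-25},{"fingers":1,"x":-0.0033,"y":0,"z":0,"ax":0,"ay":0,"az":-33},{"fingers":1,"x":-0.004,"y":0,"z":0,"ax":0,"ay":0,"az":-41},{"fingers":1,"x":-0.0047,"y":0,"z":0,"ax":0,"ay":0,"az":-50},{"fingers":1,"x":-0.0053,"y":-0.0005,"z":0,"ax":0,"ay":0,"az":-60}]' && python3 -c "
from h import *
s=arm.sense();print(s['joint_positions'].round(2),s['force'].round(1),s['moment'].round(2))"
```

```text
t: 4.32
tool_pos: [0.5841, -0.2056, 0.1076]
tcp_rot: [[0.573, 0.819, -0.002], [0.819, -0.573, 0.001], [-0.0, -0.002, -1.0]]
force: [-6.8, 1.7, 11.8]
opening: 0.638
gripper_force: 20.0
[ 0.5   0.67 -0.33  1.7   0.28  0.82 -0.57] [-6.8  1.7 11.8] [ 0.23  1.23 -0.08]
```

```bash
python3 -m crank '[{"fingers":1,"x":-0.0007,"y":0,"z":0,"ax":0,"ay":0,"az":-8},{"fingers":1,"x":-0.0014,"y":0,"z":0,"ax":0,"ay":0,"az":-16},{"fingers":1,"x":-0.002,"y":0,"z":0,"ax":0,"ay":0,"az":-24},{"fingers":1,"x":-0.0026,"y":0,"z":0,"ax":0,"ay":0,"az":-32},{"fingers":1,"x":-0.0033,"y":0,"z":0,"ax":0,"ay":0,"az":-40},{"fingers":1,"x":-0.004,"y":0,"z":0,"ax":0,"ay":0,"az":-48},{"fingers":1,"x":-0.0047,"y":0,"z":0,"ax":0,"ay":0,"az":-54},{"fingers":1,"x":-0.0053,"y":-0.0005,"z":0,"ax":0,"ay":0,"az":-60}]' && python3 -c "
from h import *
s=arm.sense();print(s['joint_positions'].round(2),s['force'].round(1),s['moment'].round(2))"
```

```text
t: 5.32
tool_pos: [0.5783, -0.2096, 0.1076]
tcp_rot: [[-0.421, 0.907, -0.007], [0.907, 0.421, 0.001], [0.003, -0.006, -1.0]]
force: [-13.4, 3.1, 17.8]
opening: 0.635
gripper_force: 20.0
[ 0.68  0.72 -0.58  1.69  0.49  0.88  0.33] [-13.4   3.1  17.8] [ 0.49  2.52 -0.06]
```

```bash
python3 -m crank '[{"fingers":1,"x":-0.0007,"y":0,"z":0,"ax":0,"ay":0,"az":-8},{"fingers":1,"x":-0.0014,"y":0,"z":0,"ax":0,"ay":0,"az":-16},{"fingers":1,"x":-0.002,"y":0,"z":0,"ax":0,"ay":0,"az":-24},{"fingers":1,"x":-0.0026,"y":0,"z":0,"ax":0,"ay":0,"az":-32},{"fingers":1,"x":-0.0033,"y":0,"z":0,"ax":0,"ay":0,"az":-40},{"fingers":1,"x":-0.004,"y":0,"z":0,"ax":0,"ay":0,"az":-48},{"fingers":1,"x":-0.0047,"y":0,"z":0,"ax":0,"ay":0,"az":-56},{"fingers":1,"x":-0.0053,"y":-0.0005,"z":0,"ax":0,"ay":0,"az":-60}]' && python3 -m crank '[{"fingers":1,"x":0,"y":0,"z":0,"ax":0,"ay":0,"az":0},{"fingers":1,"x":0,"y":0,"z":0,"ax":0,"ay":0,"az":0}]'; python3 -c "
from h import *
s=arm.sense();print(s['joint_positions'].round(2),s['force'].round(1),s['moment'].round(2))
p,d,c=snap('top');cv2.imwrite('pics/t2.png',cv2.resize(p[130:240,285:385,::-1],(600,660)[:1]+(660,)  if 0 else (545,600),interpolation=cv2.INTER_CUBIC))"
```

```text
t: 6.32
tool_pos: [0.58, -0.216, 0.1074]
tcp_rot: [[-0.996, 0.09, -0.007], [0.09, 0.996, -0.001], [0.007, -0.002, -1.0]]
force: [-13.3, 1.0, 16.5]
opening: 0.632
gripper_force: 20.0
t: 6.58
tool_pos: [0.5801, -0.216, 0.1074]
tcp_rot: [[-0.996, 0.093, -0.007], [0.093, 0.996, -0.001], [0.007, -0.002, -1.0]]
force: [-12.0, 0.1, 15.9]
opening: 0.635
gripper_force: 20.0
[ 0.83  0.8  -0.81  1.67  0.68  0.98  1.24] [-12.    0.1  15.9] [-0.21  2.45  0.01]
```

```bash
python3 -c "
from h import *
p,d,c=snap('scene');cv2.imwrite('pics/s2.png',cv2.resize(p[:,:,::-1],(800,600),interpolation=cv2.INTER_CUBIC))"
```

```text
(no output)
```

View pics/s2.png

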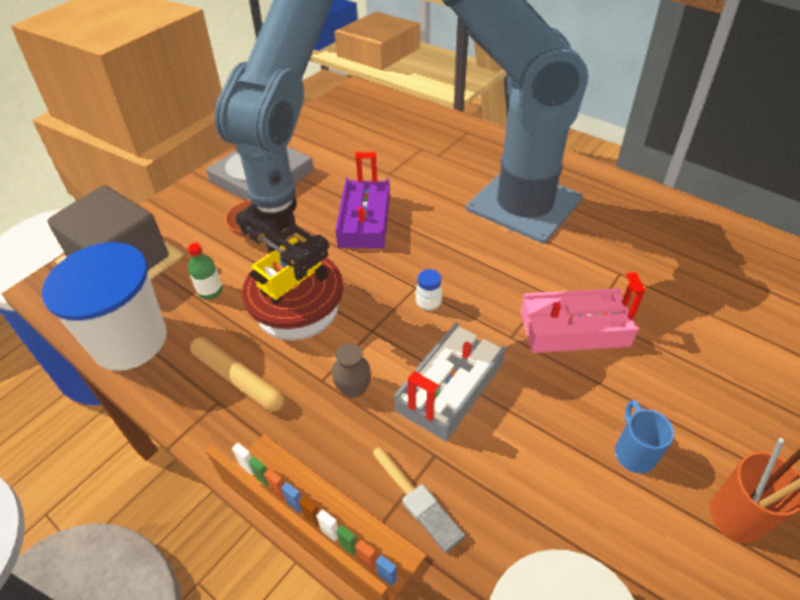

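The scene picture shows the bin turned (lip away from the robot) and held on the wheel at (295,268). Nothing else is touched. The tool turned exactly pi while pressing down, so the wheel went with it. Now I'll lift.

```bash
python3 -m crank '[{"fingers":1,"x":0,"y":0,"z":-0.004,"ax":0,"ay":0,"az":0},{"fingers":1,"x":0,"y":0,"z":-0.012,"ax":0,"ay":0,"az":0},{"fingers":1,"x":0,"y":0,"z":-0.025,"ax":0,"ay":0,"az":0},{"fingers":1,"x":0,"y":0,"z":-0.042,"ax":0,"ay":0,"az":0},{"fingers":1,"x":0,"y":0,"z":-0.06,"ax":0,"ay":0,"az":0},{"fingers":1,"x":0,"y":0,"z":-0.075,"ax":0,"ay":0,"az":0},{"fingers":1,"x":0,"y":0,"z":-0.088,"ax":0,"ay":0,"az":0},{"fingers":1,"x":0,"y":0,"z":-0.09,"ax":0,"ay":0,"az":0}]' 30; python3 -c "
from h import *
shift((.5365,.147,.2),np.pi+.024)"
```

```text
t: 7.68
tool_pos: [0.5836, -0.2159, 0.1979]
tcp_rot: [[-0.996, 0.093, 0.002], [0.093, 0.996, -0.001], [-0.002, -0.0, -1.0]]
force: [-0.2, -0.7, -4.6]
opening: 0.634
gripper_force: 30.0
xyz [ 0.0805  0.3569 -0.0024] rot [-0.03  0.09 -6.69] q [ 0.87  0.7  -0.88  1.62  0.59  1.11  1.31] F [-0.2 -0.7 -4.6]
```

```bash
python3 -m crank '[{"fingers":1,"x":0.004,"y":0.01,"z":0,"ax":0,"ay":0,"az":0},{"fingers":1,"x":0.012,"y":0.032,"z":0,"ax":0,"ay":0,"az":-1},{"fingers":1,"x":0.022,"y":0.064,"z":0,"ax":0,"ay":0,"az":-2},{"fingers":1,"x":0.032,"y":0.1,"z":0,"ax":0,"ay":0,"az":-3},{"fingers":1,"x":0.042,"y":0.14,"z":0,"ax":0,"ay":0,"az":-4},{"fingers":1,"x":0.052,"y":0.18,"z":0,"ax":0,"ay":0,"az":-5},{"fingers":1,"x":0.062,"y":0.22,"z":0,"ax":0,"ay":0,"az":-6},{"fingers":1,"x":0.07,"y":0.26,"z":0,"ax":0,"ay":0,"az":-6.7}]' && python3 -m crank '[{"fingers":1,"x":0.003,"y":0.035,"z":0,"ax":0,"ay":0,"az":0},{"fingers":1,"x":0.006,"y":0.063,"z":0,"ax":0,"ay":0,"az":0},{"fingers":1,"x":0.007,"y":0.083,"z":0,"ax":0,"ay":0,"az":0},{"fingers":1,"x":0.007,"y":0.095,"z":0,"ax":0,"ay":0,"az":0},{"fingers":1,"x":0.007,"y":0.097,"z":0,"ax":0,"ay":0,"az":0},{"fingers":1,"x":0.007,"y":0.097,"z":0,"ax":0,"ay":0,"az":0},{"fingers":1,"x":0.007,"y":0.097,"z":0,"ax":0,"ay":0,"az":0}]'; python3 -c "
from h import *
shift((.5365,.147,.2),np.pi+.024)
p,d,c=snap('wrist');cv2.imwrite('pics/w3.png',cv2.resize(p[:,:,::-1],(800,600),interpolation=cv2.INTER_CUBIC))"
```

```text
t: 8.68
tool_pos: [0.5356, 0.0524, 0.1964]
tcp_rot: [[-1.0, -0.027, -0.001], [-0.027, 1.0, 0.0], [0.001, 0.0, -1.0]]
force: [0.8, 0.7, -4.5]
opening: 0.632
gripper_force: 30.0
t: 9.55
tool_pos: [0.5282, 0.1453, 0.1965]
tcp_rot: [[-1.0, -0.023, -0.0], [-0.023, 1.0, -0.001], [0.0, -0.001, -1.0]]
force: [-0.2, -0.7, -4.0]
opening: 0.631
gripper_force: 30.0
xyz [-0.0083  0.0015 -0.0035] rot [-0.04 -0.02 -0.06] q [ 0.35  0.61 -0.96  1.81  0.58  1.03  0.76] F [-0.2 -0.7 -4. ]
```

View pics/w3.png

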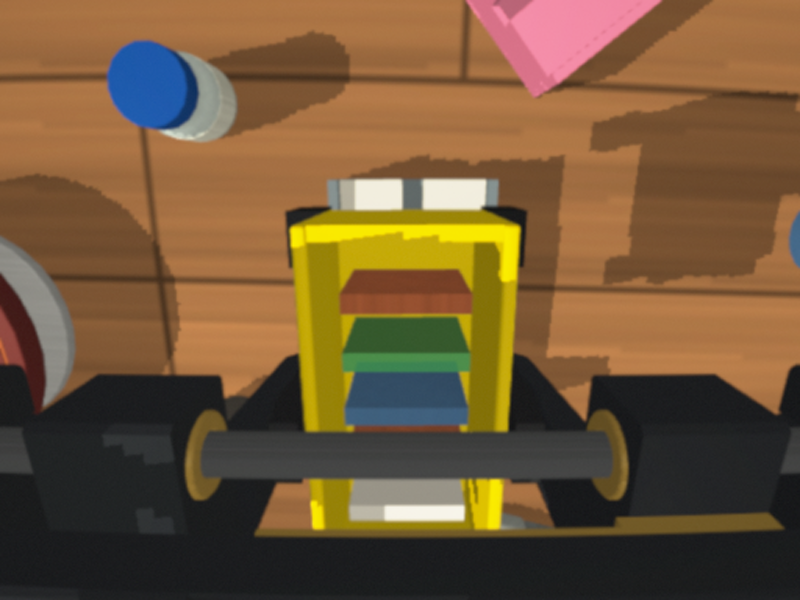

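The wrist picture shows the tray's near edge at (328..499,180) with its slot at (412,181). The bin's rear rim runs from (290,226) to (520,224).

```bash
python3 - <<'E'
from h import *
np.set_printoptions(precision=4,suppress=True)
p,d,c=load('wrist'); C=lambda L:[(x*.64,y*.64) for x,y in L]
t=onz(C([(328,180),(499,180)]),c,.053); print(t,t.mean(0),np.linalg.norm(t[0]-t[1])); print('slot',onz(C([(403,181),(421,181)]),c,.045))
b=onz(C([(290,226),(520,224)]),c,.197-.0376+.075); print('binrear',b,b.mean(0),np.linalg.norm(b[0]-b[1]))
sc,sd,s=load('scene')
cv2.imwrite('pics/crop2.png',cv2.resize(sc[200:285,245:335,::-1],(635,600),interpolation=cv2.INTER_CUBIC))
E
```

```text
[[0.4635 0.0957 0.053 ]
 [0.4611 0.2026 0.053 ]] [0.4623 0.1491 0.053 ] 0.10690127135892381
slot [[0.4633 0.1425 0.045 ]
 [0.463  0.1541 0.045 ]]
binrear [[0.4716 0.117  0.2344]
 [0.4699 0.1722 0.2344]] [0.4707 0.1446 0.2344] 0.05524022453578004
```

```bash
python3 -m crank '[{"fingers":1,"x":-0.002,"y":0.001,"z":0.004,"ax":0,"ay":0,"az":0},{"fingers":1,"x":-0.005,"y":0.003,"z":0.014,"ax":0,"ay":0,"az":0},{"fingers":1,"x":-0.006,"y":0.004,"z":0.03,"ax":0,"ay":0,"az":0},{"fingers":1,"x":-0.006,"y":0.004,"z":0.048,"ax":0,"ay":0,"az":0},{"fingers":1,"x":-0.006,"y":0.004,"z":0.064,"ax":0,"ay":0,"az":0},{"fingers":1,"x":-0.006,"y":0.004,"z":0.075,"ax":0,"ay":0,"az":0},{"fingers":1,"x":-0.006,"y":0.004,"z":0.08,"ax":0,"ay":0,"az":0},{"fingers":1,"x":-0.006,"y":0.004,"z":0.08,"ax":0,"ay":0,"az":0}]'; python3 -c "
from h import *
p,d,c=snap('wrist');cv2.imwrite('pics/w4.png',cv2.resize(p[90:240,150:360,::-1],(800,571),interpolation=cv2.INTER_CUBIC))"
```

```text
t: 10.6
tool_pos: [0.534, 0.1505, 0.1166]
tcp_rot: [[-1.0, -0.024, -0.0], [-0.024, 1.0, 0.0], [0.0, 0.0, -1.0]]
force: [0.3, 1.1, -3.8]
opening: 0.633
gripper_force: 30.0
```

View pics/w4.png

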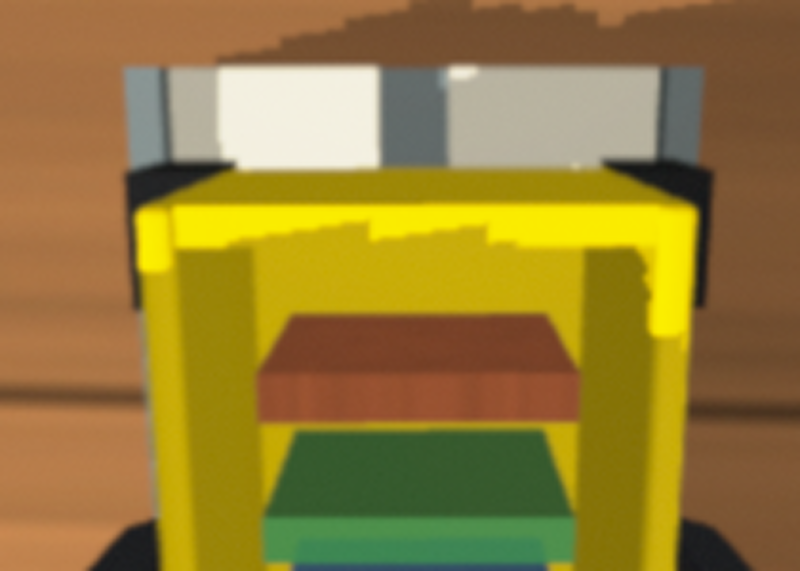

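The crop shows the tray's outer edges at x 124..704 (y 67), the slot at 380..446, the bin rim at 135..698 (y 208) and the feet brackets at 127..712 (y 168).

```bash
python3 - <<'E'
from h import *
np.set_printoptions(precision=4,suppress=True)
p,d,c=load('wrist'); C=lambda L:[(x*210/800+150,y*150/571+90) for x,y in L]
t=onz(C([(124,67),(704,67)]),c,.053); print(t,t.mean(0),np.linalg.norm(t[0]-t[1])); print('slot',onz(C([(380,68),(446,68)]),c,.045).mean(0))
z=.1166-.0376
b=onz(C([(135,208),(698,208)]),c,z+.075); print('binrear',b,b.mean(0),np.linalg.norm(b[0]-b[1]))
f=onz(C([(127,170),(712,170)]),c,z+.024); print('feet',f,f.mean(0),np.linalg.norm(f[0]-f[1]))
shift((.534,.150,.0836),np.pi+.024)
E
```

```text
[[0.4632 0.0952 0.053 ]
 [0.4607 0.2023 0.053 ]] [0.462  0.1487 0.053 ] 0.10718532793856651
slot [0.4622 0.1485 0.045 ]
binrear [[0.4774 0.1219 0.154 ]
 [0.4761 0.1776 0.154 ]] [0.4768 0.1498 0.154 ] 0.055732377260903514
feet [[0.4779 0.108  0.103 ]
 [0.4759 0.1922 0.103 ]] [0.4769 0.1501 0.103 ] 0.0842862829956063
xyz [ 0.0003 -0.0007  0.0334] rot [0.01 0.03 0.02] q [ 0.28  0.72 -0.87  1.85  0.69  0.91  0.68] F [ 0.2 -0.  -5. ]
```

Sizes check out: the bin is within about 1 mm of the tray's axis and about 43 mm short of home. I'll lower it now.

```bash
python3 -m crank '[{"fingers":1,"x":0,"y":-0.001,"z":0.005,"ax":0,"ay":0,"az":0},{"fingers":1,"x":0,"y":-0.001,"z":0.013,"ax":0,"ay":0,"az":0},{"fingers":1,"x":0,"y":-0.001,"z":0.02,"ax":0,"ay":0,"az":0},{"fingers":1,"x":0,"y":-0.001,"z":0.025,"ax":0,"ay":0,"az":0},{"fingers":1,"x":0,"y":-0.001,"z":0.029,"ax":0,"ay":0,"az":0},{"fingers":1,"x":0,"y":-0.001,"z":0.032,"ax":0,"ay":0,"az":0},{"fingers":1,"x":0,"y":-0.001,"z":0.034,"ax":0,"ay":0,"az":0},{"fingers":1,"x":0,"y":-0.001,"z":0.034,"ax":0,"ay":0,"az":0}]'
```

```text
t: 11.65
tool_pos: [0.534, 0.1495, 0.0827]
tcp_rot: [[-1.0, -0.024, -0.0], [-0.024, 1.0, -0.0], [0.0, -0.0, -1.0]]
force: [-0.8, -0.8, -2.6]
opening: 0.631
gripper_force: 30.0
```

```bash
python3 -m crank '[{"fingers":1,"x":0,"y":0,"z":0.001,"ax":0,"ay":0,"az":0},{"fingers":1,"x":0,"y":0,"z":0.001,"ax":0,"ay":0,"az":0}]' && python3 -m crank '[{"fingers":0.2,"x":0,"y":0,"z":0.001,"ax":0,"ay":0,"az":0},{"fingers":-0.2,"x":0,"y":0,"z":0,"ax":0,"ay":0,"az":0},{"fingers":-0.6,"x":0,"y":0,"z":0,"ax":0,"ay":0,"az":0},{"fingers":-0.6,"x":0,"y":0,"z":0,"ax":0,"ay":0,"az":0},{"fingers":-0.8,"x":0,"y":0,"z":0,"ax":0,"ay":0,"az":0}]'; python3 -c "
from h import *
shift((.53,.15,.22),np.pi+.024)"
```

```text
t: 11.9
tool_pos: [0.5342, 0.1496, 0.0824]
tcp_rot: [[-1.0, -0.024, 0.0], [-0.024, 1.0, -0.0], [-0.0, -0.0, -1.0]]
force: [-3.1, -1.7, 5.3]
opening: 0.629
gripper_force: 30.0
t: 12.52
tool_pos: [0.5342, 0.1497, 0.0817]
tcp_rot: [[-1.0, -0.024, 0.0], [-0.024, 1.0, 0.0], [-0.0, 0.0, -1.0]]
force: [-0.1, -0.2, -0.8]
opening: 0.882
gripper_force: 0.0
xyz [ 0.0042  0.0005 -0.1383] rot [0.03 0.02 0.01] q [ 0.25  0.76 -0.83  1.86  0.74  0.86  0.64] F [-0.1 -0.2 -0.8]
```

```bash
python3 -m crank '[{"fingers":-0.8,"x":0,"y":0,"z":-0.01,"ax":0,"ay":0,"az":0},{"fingers":-0.8,"x":0,"y":0,"z":-0.03,"ax":0,"ay":0,"az":0},{"fingers":-0.8,"x":0,"y":0,"z":-0.06,"ax":0,"ay":0,"az":0},{"fingers":-0.8,"x":0,"y":0,"z":-0.09,"ax":0,"ay":0,"az":0},{"fingers":0,"x":0.02,"y":0,"z":-0.1,"ax":0,"ay":0,"az":0},{"fingers":1,"x":0.05,"y":0,"z":-0.1,"ax":0,"ay":0,"az":0},{"fingers":1,"x":0.075,"y":0,"z":-0.1,"ax":0,"ay":0,"az":0},{"fingers":1,"x":0.085,"y":0,"z":-0.1,"ax":0,"ay":0,"az":0}]' 20 && python3 -m crank '[{"fingers":1,"x":0,"y":0,"z":0,"ax":0,"ay":0,"az":0},{"fingers":1,"x":0,"y":0,"z":0,"ax":0,"ay":0,"az":0},{"fingers":1,"x":0,"y":0,"z":0,"ax":0,"ay":0,"az":0}]'; python3 -c "
from h import *
shift((.449,.1483,.09),np.pi+.024)
p,d,c=snap('scene');cv2.imwrite('pics/s3.png',cv2.resize(p[170:320,200:400,::-1],(800,600),interpolation=cv2.INTER_CUBIC))"
```

```text
t: 13.52
tool_pos: [0.4483, 0.1475, 0.1828]
tcp_rot: [[-1.0, -0.025, 0.001], [-0.025, 1.0, -0.001], [-0.001, -0.001, -1.0]]
force: [0.3, 0.7, 0.2]
opening: 0.471
gripper_force: 0.0
t: 13.9
tool_pos: [0.4498, 0.1475, 0.1818]
tcp_rot: [[-1.0, -0.024, 0.0], [-0.024, 1.0, 0.001], [-0.0, 0.001, -1.0]]
force: [-0.8, 0.1, 1.1]
opening: 0.128
gripper_force: 0.0
xyz [0.0008 0.0007 0.0918] rot [ 0.03  0.01 -0.02] q [ 0.39  0.51 -1.01  2.    0.55  0.92  0.69] F [-0.8  0.1  1.1]
```

View pics/s3.png

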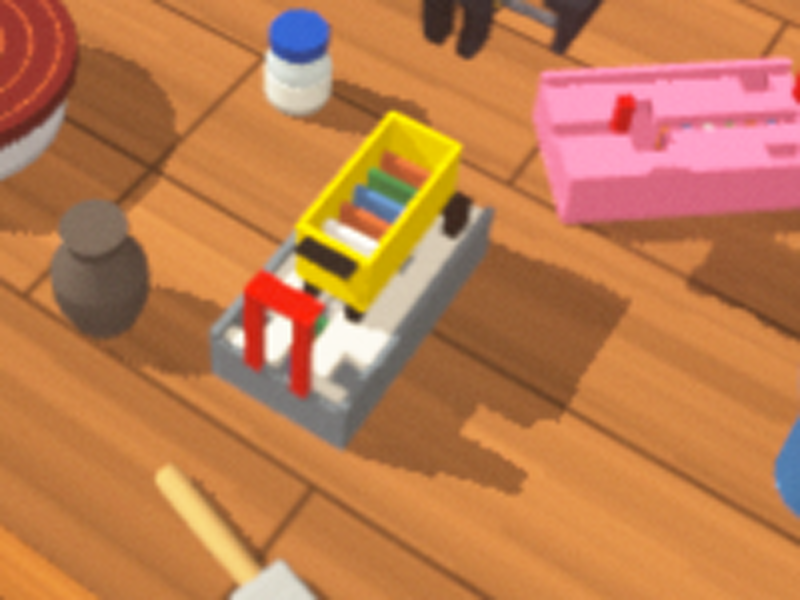

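The bin stands level on the ledges (rim around (380,210)) with its lip facing the keeper at (285,295). Next I'll bring the fingers down behind it.

```bash
python3 -m crank '[{"fingers":1,"x":0,"y":0.0005,"z":0.015,"ax":0,"ay":0,"az":0},{"fingers":1,"x":0,"y":0.0005,"z":0.04,"ax":0,"ay":0,"az":0},{"fingers":1,"x":0,"y":0.0005,"z":0.065,"ax":0,"ay":0,"az":0},{"fingers":1,"x":0,"y":0.0005,"z":0.083,"ax":0,"ay":0,"az":0},{"fingers":1,"x":0,"y":0.0005,"z":0.09,"ax":0,"ay":0,"az":0},{"fingers":1,"x":0,"y":0.0005,"z":0.091,"ax":0,"ay":0,"az":0},{"fingers":1,"x":0,"y":0.0005,"z":0.091,"ax":0,"ay":0,"az":0}]' && python3 -m crank '[{"fingers":1,"x":-0.004,"y":0,"z":0,"ax":0,"ay":0,"az":0},{"fingers":1,"x":-0.008,"y":0,"z":0,"ax":0,"ay":0,"az":0},{"fingers":1,"x":-0.012,"y":0,"z":0,"ax":0,"ay":0,"az":0},{"fingers":1,"x":-0.016,"y":0,"z":0,"ax":0,"ay":0,"az":0},{"fingers":1,"x":-0.02,"y":0,"z":0,"ax":0,"ay":0,"az":0},{"fingers":1,"x":-0.024,"y":0,"z":0,"ax":0,"ay":0,"az":0},{"fingers":1,"x":-0.028,"y":0,"z":0,"ax":0,"ay":0,"az":0},{"fingers":1,"x":-0.03,"y":0,"z":0,"ax":0,"ay":0,"az":0}]'
```

```text
t: 14.82
tool_pos: [0.4494, 0.1481, 0.0912]
tcp_rot: [[-1.0, -0.024, 0.001], [-0.024, 1.0, 0.0], [-0.001, 0.0, -1.0]]
force: [-0.1, 0.2, 0.3]
opening: 0.006
gripper_force: 0.0
t: 15.82
tool_pos: [0.478, 0.1487, 0.0905]
tcp_rot: [[-1.0, -0.025, -0.002], [-0.025, 1.0, -0.001], [0.002, -0.0, -1.0]]
force: [-5.7, 0.2, 3.9]
opening: 0.003
gripper_force: 2.6
```

```bash
python3 -m crank '[{"fingers":1,"x":-0.003,"y":0,"z":0,"ax":0,"ay":0,"az":0},{"fingers":1,"x":-0.006,"y":0,"z":0,"ax":0,"ay":0,"az":0},{"fingers":1,"x":-0.009,"y":0,"z":0,"ax":0,"ay":0,"az":0},{"fingers":1,"x":-0.012,"y":0,"z":0,"ax":0,"ay":0,"az":0},{"fingers":1,"x":-0.015,"y":0,"z":0,"ax":0,"ay":0,"az":0},{"fingers":1,"x":-0.018,"y":0,"z":0,"ax":0,"ay":0,"az":0},{"fingers":1,"x":-0.021,"y":0,"z":0,"ax":0,"ay":0,"az":0},{"fingers":1,"x":-0.023,"y":0,"z":0,"ax":0,"ay":0,"az":0}]' && python3 -m crank '[{"fingers":1,"x":-0.001,"y":0,"z":0,"ax":0,"ay":0,"az":0},{"fingers":1,"x":-0.002,"y":0,"z":0,"ax":0,"ay":0,"az":0},{"fingers":1,"x":-0.003,"y":0,"z":0,"ax":0,"ay":0,"az":0},{"fingers":1,"x":-0.004,"y":0,"z":0,"ax":0,"ay":0,"az":0}]'
```

```text
t: 16.82
tool_pos: [0.5022, 0.1492, 0.0907]
tcp_rot: [[-1.0, -0.024, 0.0], [-0.024, 1.0, 0.0], [-0.0, 0.0, -1.0]]
force: [-4.0, 0.8, 0.5]
opening: 0.005
gripper_force: 1.6
t: 17.32
tool_pos: [0.5061, 0.1493, 0.0907]
tcp_rot: [[-1.0, -0.024, -0.0], [-0.024, 1.0, -0.0], [0.0, -0.0, -1.0]]
force: [-1.5, 0.5, -1.1]
opening: 0.006
gripper_force: 0.8
```

```bash
python3 -m crank '[{"fingers":1,"x":-0.001,"y":0,"z":0,"ax":0,"ay":0,"az":0},{"fingers":1,"x":-0.002,"y":0,"z":0,"ax":0,"ay":0,"az":0},{"fingers":1,"x":-0.002,"y":0,"z":0,"ax":0,"ay":0,"az":0}]' |sed -n '1,2p;4p' ; python3 -m crank '[{"fingers":1,"x":-0.001,"y":0,"z":0,"ax":0,"ay":0,"az":0},{"fingers":1,"x":-0.001,"y":0,"z":0,"ax":0,"ay":0,"az":0}]'|sed -n '1,2p;4p'
```

```text
t: 17.7
tool_pos: [0.5083, 0.1493, 0.0906]
force: [-0.8, -1.0, -0.5]
t: 17.95
tool_pos: [0.5086, 0.1493, 0.0907]
force: [-4.5, -0.8, 1.3]
```

```bash
python3 -m crank '[{"fingers":1,"x":-0.001,"y":0,"z":0,"ax":0,"ay":0,"az":0},{"fingers":1,"x":-0.001,"y":0,"z":0,"ax":0,"ay":0,"az":0}]' |sed -n '1,2p;4p' ; python3 -m crank '[{"fingers":1,"x":-0.0005,"y":0,"z":0,"ax":0,"ay":0,"az":0},{"fingers":1,"x":-0.0005,"y":0,"z":0,"ax":0,"ay":0,"az":0}]'|sed -n '1,2p;4p'
python3 - <<'E'
from h import *
p,d,c=snap('scene')
R=np.array(c['attitude']).reshape(3,3)
def px(P):
    q=(np.array(P)-c['position'])@R; return cv2.projectPoints(np.array([[q[0],-q[1],-q[2]]]),np.zeros(3),np.zeros(3),K(c),np.array(c['D'],float))[0].ravel()
print(px((.5,.15,.08)),px((.65,.15,.12)))
E
```

```text
t: 18.2
tool_pos: [0.5086, 0.1493, 0.0907]
force: [-7.2, -0.4, 5.7]
t: 18.45
tool_pos: [0.5086, 0.1493, 0.0907]
force: [-9.2, -2.4, 6.9]
[300.99102995 216.36812953] [269.8163811  244.37810863]
```

The fingers stalled at x=0.5086 with 9 N, so the lip is against the posts. I'll back off, rise and check the tab.

```bash
python3 -m crank '[{"fingers":1,"x":0.004,"y":0,"z":0,"ax":0,"ay":0,"az":0},{"fingers":1,"x":0.015,"y":0,"z":0,"ax":0,"ay":0,"az":0},{"fingers":1,"x":0.025,"y":0,"z":-0.01,"ax":0,"ay":0,"az":0},{"fingers":1,"x":0.025,"y":0,"z":-0.05,"ax":0,"ay":0,"az":0},{"fingers":1,"x":0.025,"y":0,"z":-0.1,"ax":0,"ay":0,"az":0},{"fingers":1,"x":0.01,"y":0,"z":-0.14,"ax":0,"ay":0,"az":0},{"fingers":1,"x":-0.03,"y":0,"z":-0.15,"ax":0,"ay":0,"az":0},{"fingers":1,"x":-0.06,"y":0,"z":-0.15,"ax":0,"ay":0,"az":0}]' && python3 -m crank '[{"fingers":1,"x":0,"y":0,"z":0,"ax":0,"ay":0,"az":0},{"fingers":1,"x":0,"y":0,"z":0,"ax":0,"ay":0,"az":0}]'|sed -n '1,2p;4p'
python3 - <<'E'
from h import *
np.set_printoptions(precision=4,suppress=True)
a,b,s=snap('scene'); p,d,c=snap('wrist'); 
h=cv2.cvtColor(p,cv2.COLOR_RGB2HSV); m=((h[...,0]<6)|(h[...,0]>174))&(h[...,1]>190)&(h[...,2]>120)
uv=np.argwhere(m)[:,::-1]; P=dep(uv,c,d); k=(abs(P[:,0]-.51)<.05)&(abs(P[:,1]-.149)<.04)
if k.any(): print('red',k.sum(),P[k].min(0),P[k].max(0),np.median(P[k],0))
y=(h[...,0]>20)&(h[...,0]<35)&(h[...,1]>170); uv=np.argwhere(y)[:,::-1]; P=dep(uv,c,d); P=P[P[:,2]>.115]; print('rim min',P.min(0),P.max(0))
w=cv2.resize(p[:,:,::-1],(512,384)); e=cv2.resize(a[200:290,240:330,::-1],(384,384),interpolation=cv2.INTER_CUBIC)
o=np.hstack([w,e]); cv2.imwrite('pics/f.png',cv2.resize(o,(800,343)))
E
```

```text
t: 19.5
tool_pos: [0.5723, 0.1509, 0.2429]
tcp_rot: [[-1.0, -0.024, 0.004], [-0.024, 1.0, 0.0], [-0.004, 0.0, -1.0]]
force: [0.0, -0.8, -0.3]
opening: 0.005
gripper_force: 0.0
t: 19.75
tool_pos: [0.5693, 0.1512, 0.2408]
force: [-0.7, -0.2, -1.2]
red 90 [0.5001 0.1452 0.0738] [0.516  0.1538 0.3872] [0.5108 0.1495 0.0755]
rim min [0.5001 0.1213 0.1152] [0.616  0.179  0.3872]
```

View pics/f.png

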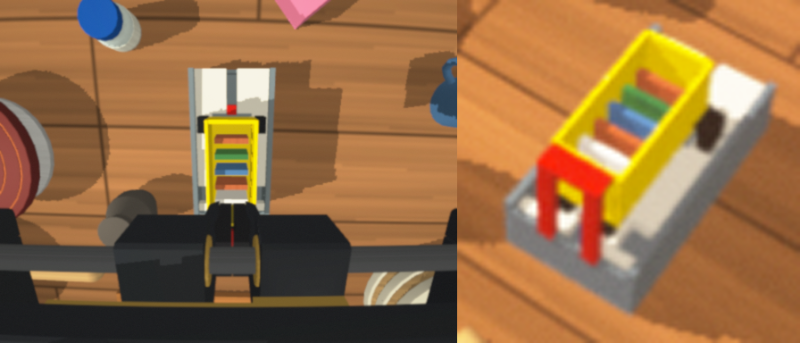

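The picture shows the red tab (232,108) up behind the rear wall, with its top at z = 0.0755 against 0.075 when up. The lip is under the keeper (right half, (575,165)), and the gripper is clear.

```bash
python3 -c "
from h import *
print(arm.job_done())"
```

```text
the job is handed in; nothing more can be done
None
```

The job is handed in: the bin was turned half a turn on the wheel, set on the ledges, released and pushed home. The tab measured up behind it (top at 75.5 mm) and the arm was clear. The wheel's own half turn I infer from the gripper's half turn while pressing the bin down, since the wheel has no mark to check by.

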